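# Unstack the keyed riser collars onto their storage stands

### The arm

A 6-joint arm with a two-finger parallel gripper is mounted at the origin on a cart in front of the work surface, level with it; the furniture and walls round the work are solid. World frame = base frame: x ahead of the robot, y to its left, z up, the work surface at z = 0. Lengths are in mm, angles in rad, forces in N, time in s.
With the tool pointing down it reaches from about 350 to 975 mm from the base axis. Payload 4.9 kg.
Tool frame: the origin (TCP) lies on the centre line of the jaws, within the pads' length; the fingertips stand 22 mm ahead of it and the grasp point (between the pads) lies 3 mm ahead of it (ctrl.finger_overhang is the distance from the TCP to the fingertips, in mm); z points along the fingers, y is the line along which they close (so a half turn about z gives the same grasp; the last joint's range is limited). The gripper opens to 85 mm and grips with 20 to 120 N. Pads are 22 mm wide; open, the fingers measure 114 mm over their backs; the gripper's body (76 mm by 85 mm) begins 54 mm behind the grasp point. The pads swing forward as they close: fully open they stand 13 mm farther back than shut.
Start: joints at [-1.258, 0.053, 1.613, -0, 1.476, -0.119], TCP at [261.559, -567.617, 253.304] pointing down, gripper open.
Joint ranges: [-3.01, 3.01], [-1.01, 2.22], [0.06, 2.58], [-1.02, 4.17], [0.09, 2.62], [-3.14, 3.14]. Speed limits (rad/s): [2.57, 2.57, 3.14, 3.14, 3.14, 3.14].

### API

Orientations are given as a unit quaternion [x, y, z, w].
In Python, from cell import readout, cams, workorder, recognise, ctrl gives the robot as it stands.
- The arm moves only by the tool send_rows, never from a script. Its argument "plan" is a list of rows, each a list of 2 entries, a list of its own where there are three numbers: the shift along the tool's x, y, z in cm, then the turn about the tool's z in rad. In form: [[[x, y, z], twist], ...]. A call has 1 to 12 rows; each row is the pose to reach, as a shift and turn from the pose commanded when the call began, along the tool's axes at that moment; what a row does not reach only later rows make up. A row lasts 1/10 s, in which the tool goes at most 50 mm and 8.59 degrees, less where a joint would pass 70% of its speed; a pose out of reach is approached as far as the arm can. A call with a gripper value outside its range is refused whole. "jaw" is the closure, from 0 (fully open) to 1 (shut), set as the call begins (left out, the last holds). The fingers move at their own pace and stop on an object; the grip force is fixed at half the most. Time passes only in rows, so rows that repeat a pose let the fingers close. It gives the time, the measured TCP pose, the force, the opening and the grip force at its end, in the units of the state.
- readout.read_state(): the state, without advancing time (a new reading comes with each control period).
- cams.camera(name): name is "side" or "top" or "wrist"; returns the picture (384x512x3 uint8, red, green, blue); there is no depth.
- cams.calibration(name): a dict with "intrinsics" (3x3 intrinsics, pixels), "world_from_camera" (4x4, takes a point from camera to world coordinates); the wrist camera has in their place "tool_from_camera" (4x4, takes a point from camera to tool coordinates, whose origin is the TCP and whose axes are the flange's). Camera axes: x right, y down, z forward; pixel columns grow to the right and rows downward; lengths in mm; the calibration is good to about 2 mm. A picture is of the moment at which its call begins: read the wrist's pose just before it. calibration takes no time and is no camera call.
- workorder.job_done(): hands the job in; it is judged then, once.
Trained networks look in the newest picture that a camera, given by its name, has taken for a name from the list of things; names that differ only in an ending like _2 or _b are one class to them, and where a whole thing is asked for, a point or a joint stands for the part that bears it (a point fixed in the world has none). Each returns a list of dicts, best first, with "conf" (0 to 1); they miss things now and then, are a little off and sometimes report something else, mostly with a low value. They report only what shows in the picture. A call takes as long as a camera call. They do not tell look-alikes from the thing itself.
- recognise(camera, label): "xy" ([column, row] in pixels, amid what is visible of it).
The state is a dict: "time_s": time; "joint_pos": joint angles; "joint_velocities": joint speeds; "joint_torque": joint torques, N m; "position": TCP position; "tool_rot": TCP orientation; "ft_force": force on the tool from outside, world axes, zero at the start; "torque": the same for the moment, N m; "finger_gap": finger opening in mm; "grip_force": force on a finger pad.
Only numpy, scipy, OpenCV 4.12 (cv2) and the standard library are available. Lean on these libraries where they do the work, as an engineer would, in place of code of your own. Each camera call takes 0.05 s, during which the arm holds its last target. There are 200 camera calls.

### The job

Take the stack of D-bore spacer collars apart from the top down, one at a time, and store each one on the stand whose base disc is the same size as the collar: small first, then medium, then large. Turn each collar so that the flat in its bore meets the flat of the post (the index lines on collar and base point the same way), and lower it until it sits flat on the base. Leave the tin, the wooden block and the eraser where they are.

Things in the scene. Friction and masses are not known exactly. Their poses are not given: they have to be found in the camera images.
- small_collar_centre (a point): Centre, half-way up, of the small collar: loose aluminium ring, outside diameter 40 mm, 26 mm tall, about 60 g, z up along the bore. D-shaped through bore: 24 mm diameter, one flat 4 mm from the axis on the +x side. A black index line on top at the rim and a dark screw on the outside mark +x. Starts on top of the stack.
- medium_collar_centre (a point): Centre, half-way up, of the medium collar: loose aluminium ring, outside diameter 52 mm, 26 mm tall, about 78 g, z up along the bore. D-shaped through bore: 24 mm diameter, one flat 4 mm from the axis on the +x side. A black index line on top at the rim and a dark screw on the outside mark +x. Starts mid-stack, rim showing round the small one.
- large_collar_centre (a point): Centre, half-way up, of the large collar: loose aluminium ring, outside diameter 64 mm, 26 mm tall, about 96 g, z up along the bore. D-shaped through bore: 24 mm diameter, one flat 4 mm from the axis on the +x side. A black index line on top at the rim and a dark screw on the outside mark +x. Starts at the bottom, on the bench, rim showing.
- small_stand: Small stand, fixed: dark base disc 40 mm wide, 8 mm thick; D-post 20 mm in diameter, flat 2 mm from the axis on +x (white line on the disc), top at 42 mm, last 7 mm tapered. Origin on the axis at bench level, z up. The collar slips on with 2 mm play if the lines agree within 0.2 rad, and rests with its centre 21 mm above the bench; else it stays up on the post.
- medium_stand: Medium stand, fixed: dark base disc 52 mm wide, 8 mm thick; D-post 20 mm in diameter, flat 2 mm from the axis on +x (white line on the disc), top at 42 mm, last 7 mm tapered. Origin on the axis at bench level, z up. The collar slips on with 2 mm play if the lines agree within 0.2 rad, and rests with its centre 21 mm above the bench; else it stays up on the post.
- large_stand: Large stand, fixed: dark base disc 64 mm wide, 8 mm thick; D-post 20 mm in diameter, flat 2 mm from the axis on +x (white line on the disc), top at 42 mm, last 7 mm tapered. Origin on the axis at bench level, z up. The collar slips on with 2 mm play if the lines agree within 0.2 rad, and rests with its centre 21 mm above the bench; else it stays up on the post.
- pin_tin: Bystander: round tin with a red lid, 62 mm in diameter, 22 mm tall; origin at the centre of its underside. Leave it alone.
- pinning_block: Bystander: stepped wooden block, 28 x 90 x 26 mm; origin at the centre of its underside. Leave it alone.
- eraser: Bystander: white eraser in a blue sleeve, 23 x 52 x 12 mm; origin at the centre of its underside. Leave it alone.
Mind the look-alikes: they are no part of the job. What is shaped like the part that bears small_collar_centre but blue is not meant.

How it is judged:
By the outcome, as a careful person would: the job done as asked, in the order asked, and still so for the second after the job is handed in, with the robot touching nothing.
It also fails if it takes over 91 s, if anything falls off the work surface, if the arm or the gripper's body presses on something with over 40 N, if the wrist force passes 120 N, or if a joint passes its speed limit or range.

## Working session

There is one attempt and no reset: what is moved stays moved. The work goes in short steps, Python scripts to look and compute and a tool call to move; the robot and the scene stay as the last step left them, time stands still between calls to the robot, and variables do not carry over. Pictures are saved under pics/ and viewed, at most 14 in all, crops included, and the job is handed in when it is done.

Besides the shell and the picture viewer there is one more tool, called after "Call:" as name(argument=value, ...), one argument or row to a line, values as JSON. send_rows: Moves the arm, as the interface text tells. Its arguments: {"type":"object","properties":{"plan":{"type":"array","items":{"type":"array"}},"jaw":{"type":"number"}},"required":["plan"]}

```bash
mkdir -p pics; python3 - <<'E'
from cell import readout, cams, recognise, ctrl
import cv2
s=readout.read_state(); print(s['time_s'],s['position'],s['tool_rot'],s['finger_gap'],ctrl.finger_overhang)
for c in ['side','top']:
    im=cams.camera(c); cv2.imwrite(f'pics/{c}0.png',im[:,:,::-1])
    k=cams.calibration(c); print(c,k)
    for n in ['small_collar_centre','medium_collar_centre','large_collar_centre','small_stand','medium_stand','large_stand','pin_tin','pinning_block','eraser']:
        print(n,[(round(d['conf'],2),[round(float(v)) for v in d['xy']]) for d in recognise(c,n)])
print(cams.calibration('wrist'))
E
```

```text
0.0 [ 261.3946172  -567.06807186  252.06335454] [ 9.76780369e-01  2.14240617e-01 -1.08084059e-04 -1.02843744e-03] 85.25061125176101 22.0
side {'intrinsics': array([[480.93429762,   0.        , 249.33720634],
       [  0.        , 480.93429762, 193.83823663],
       [  0.        ,   0.        ,   1.        ]]), 'world_from_camera': array([[-8.49087451e-01, -2.10098584e-01,  4.84674205e-01,
        -3.91722049e+01],
       [-5.27955923e-01,  3.06782471e-01, -7.91926170e-01,
         7.57985801e+02],
       [ 1.76930168e-02, -9.28301191e-01, -3.71407938e-01,
         5.30736229e+02],
       [ 0.00000000e+00,  0.00000000e+00,  0.00000000e+00,
         1.00000000e+00]])}
small_collar_centre [(0.69, [262, 205])]
medium_collar_centre [(0.8, [259, 219]), (0.23, [238, 206])]
large_collar_centre [(0.69, [261, 226]), (0.61, [294, 210]), (0.31, [307, 187])]
small_stand [(0.69, [295, 211])]
medium_stand [(0.56, [253, 254])]
large_stand [(0.76, [200, 288]), (0.67, [310, 186])]
pin_tin [(0.69, [166, 252])]
pinning_block [(0.81, [304, 186]), (0.19, [261, 228])]
eraser [(0.61, [241, 209]), (0.33, [25
[... 734 characters left out ...]
5, 223])]
medium_stand [(0.52, [182, 236])]
large_stand [(0.96, [124, 232])]
pin_tin [(0.68, [156, 169])]
pinning_block [(0.64, [360, 209])]
eraser [(0.43, [277, 167])]
{'intrinsics': array([[336.17234472,   0.        , 252.31927015],
       [  0.        , 336.17234472, 192.40593168],
       [  0.        ,   0.        ,   1.        ]]), 'tool_from_camera': array([[-1.18194671e-03, -9.66275672e-01, -2.57507143e-01,
         6.44571679e+01],
       [ 9.99999295e-01, -1.11355158e-03, -4.11437418e-04,
         5.87840472e-01],
       [ 1.10814482e-04, -2.57507447e-01,  9.66276307e-01,
        -1.19822634e+02],
       [ 0.00000000e+00,  0.00000000e+00,  0.00000000e+00,
         1.00000000e+00]])}
```

```bash
python3 - <<'E'
import cv2,numpy as np
t=cv2.imread('pics/top0.png')[130:290,80:400]; s=cv2.imread('pics/side0.png')
cv2.imwrite('pics/top1.png',cv2.resize(t,None,fx=2.5,fy=2.5,interpolation=cv2.INTER_CUBIC))
E
```

```text
(no output)
```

View pics/top1.png

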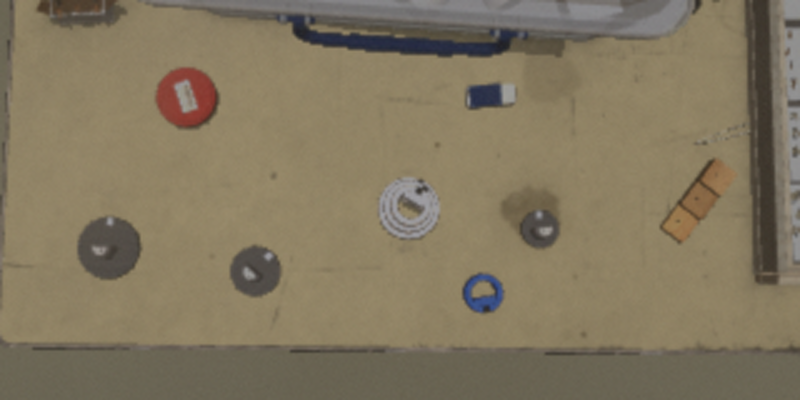

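View pics/side0.png

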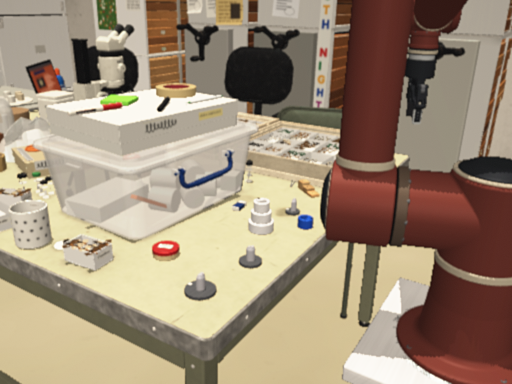

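The top view shows the stack at about (244,213), the small stand at (296,221), medium at (182,238) and large at (123,229). The tin is at (155,169), the eraser at (277,168) and the block at (360,210).

Candidates for the small collar are the top ring of the stack, top (244,213) / side (262,203), and the blue ring, top (273,247) / side (306,222). I choose the stack top because it is aluminium; the blue ring is the look-alike.

```bash
cat > h.py <<'E'
import numpy as np, cv2
from scipy.spatial.transform import Rotation as R
from cell import readout, cams, recognise, ctrl
def pose():
    s=readout.read_state(); T=np.eye(4); T[:3,:3]=R.from_quat(s['tool_rot']).as_matrix(); T[:3,3]=s['position']; return s,T
def ray(c,px,T=None):
    k=cams.calibration(c); W=k['world_from_camera'] if c!='wrist' else T@k['tool_from_camera']
    d=W[:3,:3]@np.linalg.solve(k['intrinsics'],[px[0],px[1],1.]); return W[:3,3],d/np.linalg.norm(d)
def onz(c,px,z,T=None):
    o,d=ray(c,px,T); return o+d*(z-o[2])/d[2]
def tri(r1,r2):
    (a,d),(b,e)=r1,r2; s=np.linalg.lstsq(np.c_[d,-e],b-a,rcond=None)[0]; p,q=a+d*s[0],b+e*s[1]; return (p+q)/2,np.linalg.norm(p-q)
def proj(c,p,T=None):
    k=cams.calibration(c); W=k['world_from_camera'] if c!='wrist' else T@k['tool_from_camera']
    q=k['intrinsics']@(np.linalg.inv(W)@np.r_[p,1])[:3]; return q[:2]/q[2]
E
python3 - <<'E'
from h import *
np.set_printoptions(precision=1,suppress=True)
s,T=pose(); print(s['time_s'],T)
for n,t,sd in [('small',(244,212),(262,205)),('sst',(295.5,222),(294,210)),('mst',(182,238),(252,257)),('lst',(123,229),(200,287)),('blue',(273,247),(306,222)),('eraser',(277,168),(240,206))]:
    print(n,tri(ray('top',t),ray('side',sd)),onz('top',t,{'small':78,'blue':26}.get(n,8)))
print(onz('top',(182,268),0), onz('top',(240,142),0))
for n,p in [('s',(421,190)),('c',(410,204)),('sst0',(539,214)),('sstc',(540,229)),('mst0',(269,256)),('mstc',(255,271)),('l0',(109,220)),('lc',(108,248))]:
    print(n,onz('top',(p[0]/2.5+80,p[1]/2.5+130),8 if 'st' in n or 'l' in n else 70))
E
```

```text
1.0 [[   0.9    0.4    0.   261.6]
 [   0.4   -0.9   -0.  -567.6]
 [  -0.     0.    -1.   253.3]
 [   0.     0.     0.     1. ]]
small (array([ 507.4, -192.4,   63.3]), np.float64(3.9475680762180896)) [ 508.3 -191.1   78. ]
sst (array([ 485.5, -328.3,    5.6]), np.float64(5.75624548701103)) [ 488.  -326.7    8. ]
mst (array([440.5, -36.1,  10.9]), np.float64(6.231584315995518)) [443.2 -34.2   8. ]
lst (array([463.8, 116.8,   7.8]), np.float64(1.4753235577879025)) [464.4 117.1   8. ]
blue (array([ 420.8, -269.4,    9.5]), np.float64(4.618163949957182)) [ 423.3 -266.9   26. ]
eraser (array([ 628.2, -279.6,    0.5]), np.float64(4.383989360733406)) [ 628.9 -277.8    8. ]
[366.5 -35.2   0. ] [ 698.3 -179.9    0. ]
s [ 523.7 -201.9   70. ]
c [ 509.8 -191.3   70. ]
sst0 [ 504.6 -327.     8. ]
sstc [ 489.1 -328.     8. ]
mst0 [457.7 -48.2   8. ]
mstc [442.2 -34.2   8. ]
l0 [492.6 116.7   8. ]
lc [463.9 116.6   8. ]
```

Call:
send_rows(
  plan=[
    [[38.2,-23.8,3.3],1.08],
    [[38.2,-23.8,3.3],1.08],
    [[38.2,-23.8,3.3],1.08],
    [[38.2,-23.8,3.3],1.08],
    [[38.2,-23.8,3.3],1.08],
    [[38.2,-23.8,3.3],1.08],
    [[38.2,-23.8,3.3],1.08],
    [[38.2,-23.8,3.3],1.08],
    [[38.2,-23.8,3.3],1.08],
    [[38.2,-23.8,3.3],1.08],
    [[38.2,-23.8,3.3],1.08],
    [[38.2,-23.8,3.3],1.08],
  ],
)

```text
time_s: 2.2
position: [508.8, -191.6, 220.3]
tool_rot: [0.948, -0.318, -0.0, 0.0]
ft_force: [0.5, -0.4, 0.2]
finger_gap: 85.2
grip_force: 0.0
```

```bash
python3 - <<'E'
from h import *
np.set_printoptions(precision=3,suppress=True)
s,T=pose(); im=cams.camera('wrist'); cv2.imwrite('pics/w1.png',im[:,:,::-1]); np.save('T1.npy',T)
print(s['time_s'],T,s['finger_gap'],ctrl.finger_overhang,s['joint_pos'])
cv2.imwrite('pics/w1b.png',cv2.resize(im[92:292,120:380,::-1],None,fx=3,fy=3,interpolation=cv2.INTER_CUBIC))
for n in ['small_collar_centre','medium_collar_centre','large_collar_centre']: print(n,[(round(d['conf'],2),d['xy']) for d in recognise('wrist',n)])
E
```

```text
2.2 [[   0.798   -0.603   -0.     508.842]
 [  -0.603   -0.798   -0.    -191.628]
 [   0.       0.001   -1.     220.308]
 [   0.       0.       0.       1.   ]] 85.18735975817661 22.0 [-0.497 -0.119  1.836 -0.001  1.425  1.721]
small_collar_centre [(0.86, [365.0, 193.4])]
medium_collar_centre [(0.79, [246.7, 156.7])]
large_collar_centre [(0.94, [253.0, 146.1])]
```

View pics/w1b.png

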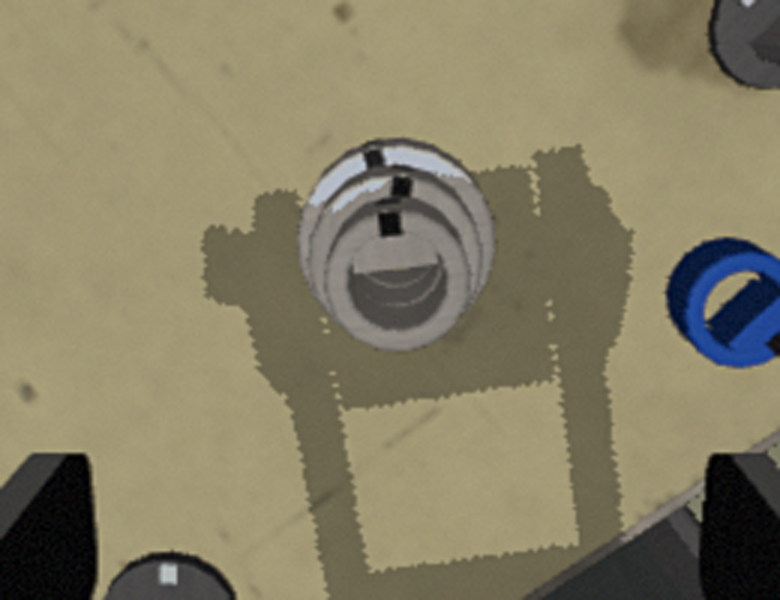

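The crop shows the aluminium small ring on top at crop (398,276), full (252.7,184), with its index line at (390,223). The medium and large index lines are at (402,188) and (375,158), and the blue look-alike is clear to the right.

```bash
python3 - <<'E'
from h import *
np.set_printoptions(precision=1,suppress=True)
T=np.load('T1.npy'); f=lambda p:(p[0]/3+120,p[1]/3+92)
# height of the small ring's top: wrist centre of the top face vs. side view centre of visible (mid-ring) and top-view
c=f((398,275)); print(tri(ray('wrist',c,T),ray('side',(262,200))), tri(ray('wrist',c,T),ray('top',(244.2,212.3))))
for nm,cc,i,z in [('s',(398,275),(390,223),78),('m',(397,251),(402,188),52),('l',(397,228),(375,158),26)]:
    a=onz('wrist',f(cc),z,T); b=onz('wrist',f(i),z,T); print(nm,a,b,np.linalg.norm(b-a),round(np.arctan2(b[1]-a[1],b[0]-a[0]),3))
# widths -> scale
for l,r,y,z in [(326,471,275,78),(310,483,245,52),(299,494,230,26)]:
    print(onz('wrist',f((l,y)),z,T)-onz('wrist',f((r,y)),z,T), np.linalg.norm(onz('wrist',f((l,y)),z,T)-onz('wrist',f((r,y)),z,T)))
    print(onz('wrist',f(((l+r)/2,y)),z,T))
for n,z in [('s',8)]:
    pass
im=cv2.imread('pics/w1.png'); cv2.imwrite('pics/w1s.png',cv2.resize(im,(800,600)))
E
```

```text
(array([ 508.5, -194.5,   75.5]), np.float64(3.0784401896049998)) (array([ 508.1, -192.1,   65.9]), np.float64(0.4642211514366173))
s [ 510.3 -194.    78. ] [ 522.8 -200.9   78. ] 14.249047136803224 -0.5
m [ 511.3 -194.4   52. ] [ 525.1 -206.7   52. ] 18.536265277590466 -0.726
l [ 512.7 -195.4   26. ] [ 534.5 -203.3   26. ] 23.114156910275728 -0.348
[23.4 30.9  0. ] 38.74629755233508
[ 510.2 -194.1   78. ]
[30.4 40.2  0. ] 50.41503985719908
[ 512.8 -195.3   52. ]
[37.3 49.2  0. ] 61.711806153926545
[ 512.3 -194.9   26. ]
```

Call:
send_rows(
  plan=[
    [[0.2,0.1,3],-0.1],
    [[0.25,0.1,7],-0.15],
    [[0.25,0.1,10],-0.15],
    [[0.25,0.1,12],-0.15],
    [[0.25,0.1,13.5],-0.15],
    [[0.25,0.1,14.3],-0.15],
    [[0.25,0.1,14.3],-0.15],
  ],
)

```text
time_s: 3.1
position: [509.8, -194.1, 76.6]
tool_rot: [0.969, -0.247, -0.001, -0.0]
ft_force: [-0.8, -0.0, 0.3]
finger_gap: 85.4
grip_force: 0.0
```

Call:
send_rows(
  jaw=1,
  plan=[
    [[0,0,0],0],
    [[0,0,0],0],
    [[0,0,0],0],
    [[0,0,0],0],
    [[0,0,0],0],
    [[0,0,0],0],
    [[0,0,0],0],
    [[0,0,0],0],
  ],
)

```text
time_s: 3.9
position: [511.3, -194.4, 78.8]
tool_rot: [0.969, -0.246, 0.001, 0.0]
ft_force: [-0.9, 0.4, 6.5]
finger_gap: 36.1
grip_force: 60.3
```

Call:
send_rows(
  plan=[
    [[0,0,-0.5],0],
    [[0,0,-2],0],
    [[0,0,-4],0],
    [[0,0,-6.5],0],
    [[0,0,-9],0],
    [[0,0,-9],0],
  ],
)

```text
time_s: 4.5
position: [512.6, -195.1, 172.6]
tool_rot: [0.969, -0.246, 0.004, 0.001]
ft_force: [0.6, 0.8, -0.7]
finger_gap: 36.0
grip_force: 59.9
```

```bash
python3 - <<'E'
from h import *
s,T=pose(); im=cams.camera('wrist'); s2=cams.camera('side'); np.save('T2.npy',T)
print(s['time_s'],T.round(3),s['finger_gap'],s['grip_force'],s['ft_force'])
a=cv2.resize(im[80:380,100:400,::-1],(600,600),interpolation=cv2.INTER_CUBIC); b=cv2.resize(s2[140:290,220:320,::-1],(200,300),interpolation=cv2.INTER_CUBIC)
o=np.zeros((600,800,3),np.uint8); o[:,:600]=a; o[:300,600:]=b; cv2.imwrite('pics/w2.png',o)
E
```

```text
4.5 [[ 8.78000e-01 -4.78000e-01  8.00000e-03  5.12578e+02]
 [-4.78000e-01 -8.78000e-01 -4.00000e-03 -1.95092e+02]
 [ 9.00000e-03  0.00000e+00 -1.00000e+00  1.72591e+02]
 [ 0.00000e+00  0.00000e+00  0.00000e+00  1.00000e+00]] 35.9733593602277 59.90031508728862 [ 0.60850284  0.8008228  -0.70278485]
```

View pics/w2.png

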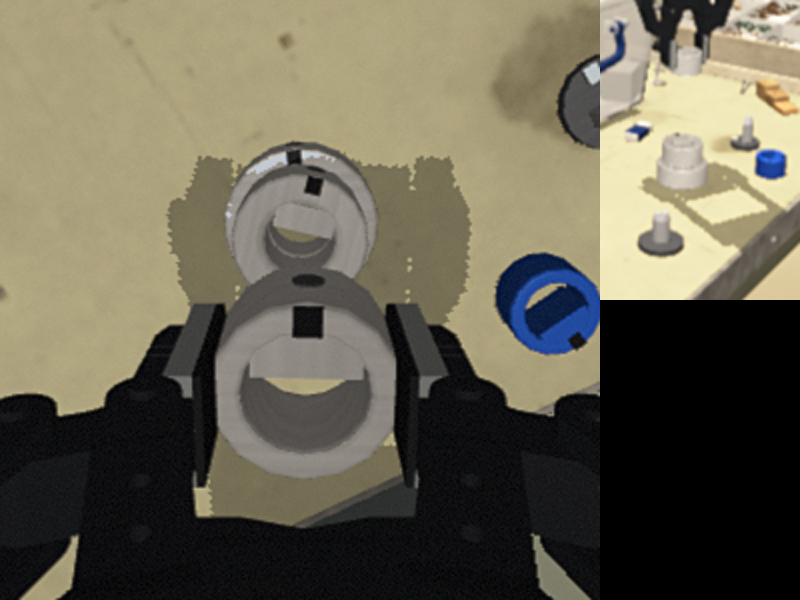

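The small collar is held squarely, with its index line at crop (308,320) along tool x. The two lower collars stay in place and the blue ring is untouched. Next I go above the small stand.

Call:
send_rows(
  plan=[
    [[0.5,1.3,-1],-0.06],
    [[1.5,4,-2],-0.2],
    [[2.7,7.5,-3],-0.34],
    [[3.8,10.5,-3],-0.46],
    [[4.4,12.3,-3],-0.5],
    [[4.5,12.8,-3],-0.5],
    [[4.5,12.8,-3],-0.5],
    [[4.5,12.8,-3],-0.5],
  ],
)

```text
time_s: 5.4
position: [488.4, -326.7, 196.2]
tool_rot: [1.0, 0.001, -0.001, -0.001]
ft_force: [0.5, -0.4, -0.6]
finger_gap: 35.8
grip_force: 60.0
```

```bash
python3 - <<'E'
from h import *
s,T=pose(); im=cams.camera('wrist'); np.save('T3.npy',T)
print(s['time_s'],T.round(3))
for n in ['small_stand']: print(n,[(round(d['conf'],2),d['xy']) for d in recognise('wrist',n)])
a=cv2.resize(im[80:280,150:350,::-1],(600,600),interpolation=cv2.INTER_CUBIC); cv2.imwrite('pics/w3.png',a)
E
```

```text
5.4 [[ 1.00000e+00  2.00000e-03 -1.00000e-03  4.88428e+02]
 [ 2.00000e-03 -1.00000e+00  2.00000e-03 -3.26674e+02]
 [-1.00000e-03 -2.00000e-03 -1.00000e+00  1.96185e+02]
 [ 0.00000e+00  0.00000e+00  0.00000e+00  1.00000e+00]]
small_stand [(0.96, [253.6, 169.5])]
```

View pics/w3.png

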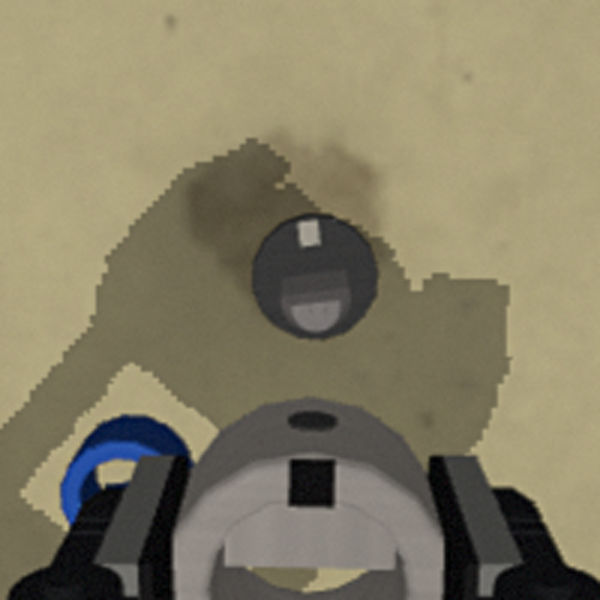

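```bash
python3 - <<'E'
from h import *
np.set_printoptions(precision=1,suppress=True)
T=np.load('T3.npy'); f=lambda p:(p[0]/3+150,p[1]/3+80)
c=onz('wrist',f((315,276)),8,T); i=onz('wrist',f((309,233)),8,T); print(c,i,np.arctan2(*(i-c)[1::-1]), tri(ray('wrist',f((315,276)),T),ray('top',(296,222))))
print('flat ends',onz('wrist',f((282,299)),42,T),onz('wrist',f((350,292)),42,T),'postbottom',onz('wrist',f((317,333)),42,T))
# held collar top: z = TCP-0.8 approx
z=T[2,3]-0.8
print('held centre x-check', [onz('wrist',f(p),z,T)-T[:3,3] for p in [(173,560),(445,560),(312,483),(225,568),(396,568)]])
T=np.load('T2.npy'); g=lambda p:(p[0]/2+100,p[1]/2+80); z=T[2,3]-0.8
print('held', [T[:3,:3].T@(onz('wrist',g(p),z,T)-T[:3,3]) for p in [(215,390),(395,390),(306,477),(308,322),(250,378),(364,378)]])
E
```

```text
[ 490.5 -329.5    8. ] [ 504.  -327.6    8. ] 0.13874586659081045 (array([ 488.4, -329.5,   -2.5]), np.float64(0.0006269885571133023))
flat ends [ 490.9 -320.1   42. ] [ 493. -339.   42.] postbottom [ 481.2 -329.9   42. ]
held centre x-check [array([ 2.3, 16.8, -0.8]), array([  2.3, -18.9,  -0.8]), array([13.2, -1.4, -0.8]), array([ 1.1, 10. , -0.8]), array([  1.2, -12.5,  -0.8])]
held [array([ -1.3, -17. ,   0.8]), array([-1.4, 18.7,  0.8]), array([-21.1,   1.1,   0.6]), array([13.2,  1.5,  0.9]), array([  1.3, -10. ,   0.8]), array([ 1.3, 12.5,  0.8])]
```

The small stand's disc centre is at crop (315,276) and its line at (309,233), giving axis (490.5,-329) and yaw about +0.125. I align, then lower in stages while watching the force.

Call:
send_rows(
  plan=[
    [[0.2,0.1,2],-0.06],
    [[0.4,0.2,5.5],-0.125],
    [[0.4,0.2,9],-0.125],
    [[0.4,0.2,11.5],-0.125],
    [[0.4,0.2,12.1],-0.125],
    [[0.4,0.2,12.1],-0.125],
    [[0.4,0.2,12.1],-0.125],
  ],
)

```text
time_s: 6.2
position: [493.7, -330.3, 78.2]
tool_rot: [0.998, 0.064, 0.001, 0.001]
ft_force: [0.3, -0.3, -0.1]
finger_gap: 35.7
grip_force: 60.0
```

Call:
send_rows(
  plan=[
    [[0,0,0.5],0],
    [[0,0,1],0],
    [[0,0,1.5],0],
    [[0,0,2],0],
    [[0,0,2],0],
  ],
)

```text
time_s: 6.7
position: [492.0, -329.4, 55.1]
tool_rot: [0.998, 0.063, -0.001, -0.001]
ft_force: [-0.7, 0.3, 0.4]
finger_gap: 35.8
grip_force: 60.0
```

Call:
send_rows(
  plan=[
    [[0,0,0.5],0],
    [[0,0,1],0],
    [[0,0,1.4],0],
    [[0,0,1.7],0],
    [[0,0,1.9],0],
    [[0,0,1.9],0],
  ],
)

```text
time_s: 7.3
position: [492.5, -329.7, 36.9]
tool_rot: [0.998, 0.063, -0.0, -0.0]
ft_force: [-0.1, 0.1, -0.4]
finger_gap: 35.6
grip_force: 60.0
```

Nearly seated with no resistance, so I touch down and release.

Call:
send_rows(
  plan=[
    [[0,0,0.15],0],
    [[0,0,0.25],0],
    [[0,0,0.25],0],
  ],
)

```text
time_s: 7.6
position: [492.8, -329.9, 35.0]
tool_rot: [0.998, 0.063, 0.0, 0.0]
ft_force: [0.4, 0.3, -0.2]
finger_gap: 36.3
grip_force: 60.0
```

Call:
send_rows(
  jaw=0,
  plan=[
    [[0,0,0],0],
    [[0,0,0],0],
    [[0,0,0],0],
    [[0,0,0],0],
    [[0,0,0],0],
    [[0,0,0],0],
  ],
)

```text
time_s: 8.2
position: [492.7, -329.9, 34.8]
tool_rot: [0.998, 0.063, 0.0, 0.0]
ft_force: [0.4, -0.4, 0.0]
finger_gap: 85.4
grip_force: 0.0
```

Call:
send_rows(
  plan=[
    [[0,0,-2],0],
    [[0,0,-5],0],
    [[0,0,-9],0],
    [[0,0,-13],0],
    [[0,0,-17],0],
    [[0,0,-18],0],
    [[0,0,-18],0],
  ],
)

```text
time_s: 8.9
position: [493.7, -330.7, 217.6]
tool_rot: [0.998, 0.063, 0.002, 0.002]
ft_force: [0.1, -0.4, -0.1]
finger_gap: 85.7
grip_force: 0.0
```

```bash
python3 - <<'E'
from h import *
s,T=pose(); im=cams.camera('wrist'); s2=cams.camera('side'); np.save('T4.npy',T)
print(s['time_s'],T.round(3))
a=cv2.resize(im[80:280,150:350,::-1],(600,600),interpolation=cv2.INTER_CUBIC); b=cv2.resize(s2[170:270,240:340,::-1],(200,200),interpolation=cv2.INTER_CUBIC)
o=np.zeros((600,800,3),np.uint8); o[:,:600]=a; o[:200,600:]=b; cv2.imwrite('pics/w4.png',o)
E
```

```text
8.9 [[ 9.92000e-01  1.27000e-01  4.00000e-03  4.93660e+02]
 [ 1.27000e-01 -9.92000e-01 -3.00000e-03 -3.30697e+02]
 [ 3.00000e-03  4.00000e-03 -1.00000e+00  2.17563e+02]
 [ 0.00000e+00  0.00000e+00  0.00000e+00  1.00000e+00]]
```

View pics/w4.png

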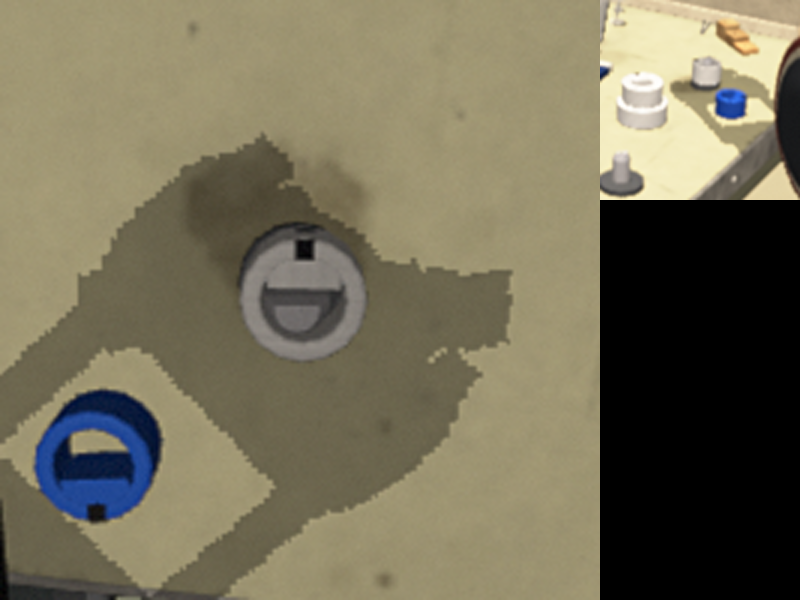

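The small collar sits flat on its disc, with the post's D visible in the bore at crop (300,310) and the index line at (304,249). The side view agrees. Now back over the stack for the medium collar.

Call:
send_rows(
  plan=[
    [[0.5,-2,0],0.14],
    [[1.3,-5,0],0.28],
    [[2.2,-8.5,0],0.42],
    [[3,-11.5,0],0.56],
    [[3.4,-12.8,0],0.7],
    [[3.5,-13.3,0],0.82],
    [[3.5,-13.3,0],0.86],
    [[3.5,-13.3,0],0.86],
    [[3.5,-13.3,0],0.86],
  ],
)

```text
time_s: 9.9
position: [509.7, -193.1, 212.6]
tool_rot: [0.934, -0.358, -0.002, -0.0]
ft_force: [0.8, -0.3, -0.3]
finger_gap: 85.8
grip_force: 0.0
```

```bash
python3 - <<'E'
from h import *
s,T=pose(); im=cams.camera('wrist'); np.save('T5.npy',T)
print(s['time_s'],T.round(3))
a=cv2.resize(im[80:280,150:350,::-1],(600,600),interpolation=cv2.INTER_CUBIC); cv2.imwrite('pics/w5.png',a)
E
```

```text
9.9 [[ 7.44000e-01 -6.69000e-01 -3.00000e-03  5.09707e+02]
 [-6.69000e-01 -7.44000e-01  2.00000e-03 -1.93078e+02]
 [-4.00000e-03  1.00000e-03 -1.00000e+00  2.12607e+02]
 [ 0.00000e+00  0.00000e+00  0.00000e+00  1.00000e+00]]
```

View pics/w5.png

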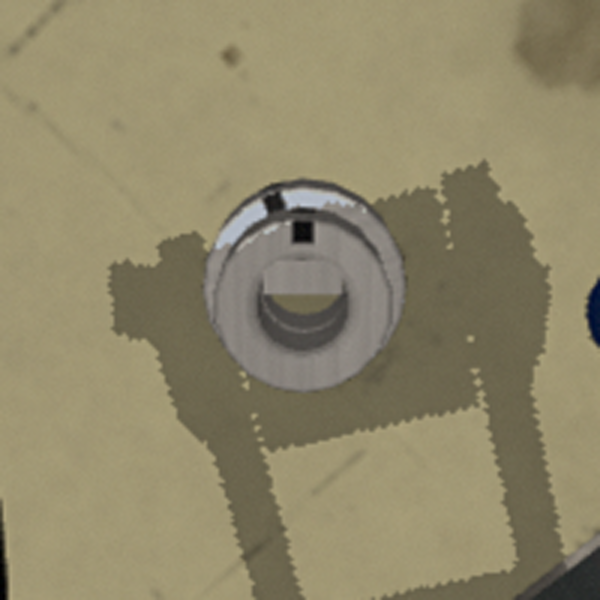

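```bash
python3 - <<'E'
from h import *
np.set_printoptions(precision=1,suppress=True)
T=np.load('T5.npy'); f=lambda p:(p[0]/3+150,p[1]/3+80)
c=onz('wrist',f((304,301)),52,T); i=onz('wrist',f((302,231)),52,T); print(c,i,T[:3,:3].T@(c-T[:3,3]),np.arctan2(*(i-c)[1::-1]),tri(ray('wrist',f((304,301)),T),ray('side',(261,213))))
for l,r,y,z in [(214,394,300,52)]: print(np.linalg.norm(onz('wrist',f((l,y)),z,T)-onz('wrist',f((r,y)),z,T)))
c=onz('wrist',f((304.5,281)),26,T); i=onz('wrist',f((274,203)),26,T); print('large',c,i,np.arctan2(*(i-c)[1::-1]))
E
```

```text
[ 510.3 -193.4   52. ] [ 525.6 -206.5   52. ] [  1.2  -0.2 160.6] -0.7064380022879269 (array([ 507.9, -192.1,   41.4]), np.float64(1.3019574556159859))
51.30927865445176
large [ 510.4 -193.7   26. ] [ 534.6 -203.    26. ] -0.3682121524659215
```

Call:
send_rows(
  plan=[
    [[0.1,0,3],0],
    [[0.1,0,7],0],
    [[0.1,0,11],0],
    [[0.1,0,13.5],0],
    [[0.1,0,15],0],
    [[0.1,0,15.7],0],
    [[0.1,0,15.9],0],
    [[0.1,0,15.9],0],
  ],
)

```text
time_s: 10.75
position: [512.2, -194.7, 57.0]
tool_rot: [0.934, -0.358, 0.001, 0.0]
ft_force: [-0.0, 0.1, 0.8]
finger_gap: 85.4
grip_force: 0.0
```

Call:
send_rows(
  jaw=1,
  plan=[
    [[0,0,0],0],
    [[0,0,0],0],
    [[0,0,0],0],
    [[0,0,0],0],
    [[0,0,0],0],
    [[0,0,0],0],
    [[0,0,0],0],
  ],
)

```text
time_s: 11.45
position: [512.4, -194.7, 57.7]
tool_rot: [0.934, -0.358, 0.001, 0.0]
ft_force: [-1.3, 0.9, 6.4]
finger_gap: 47.9
grip_force: 60.8
```

Call:
send_rows(
  plan=[
    [[0,0,-0.5],0],
    [[0,0,-2],0],
    [[0,0,-5],0],
    [[-0.5,-0.2,-9],0],
    [[-2.5,-1.1,-12.5],0],
    [[-6,-2.7,-14.2],0],
    [[-10,-4.5,-14.2],0],
    [[-13.5,-6.1,-14.2],0],
    [[-15.3,-7,-14.2],0],
    [[-15.9,-7.2,-14.2],0],
    [[-15.9,-7.2,-14.2],0],
    [[-15.9,-7.2,-14.2],0],
  ],
)

```text
time_s: 12.65
position: [441.7, -34.9, 198.3]
tool_rot: [0.933, -0.359, 0.0, 0.0]
ft_force: [0.9, 0.4, -0.3]
finger_gap: 47.6
grip_force: 61.9
```

```bash
python3 - <<'E'
from h import *
s,T=pose(); im=cams.camera('wrist'); np.save('T6.npy',T)
print(s['time_s'],T.round(3),s['finger_gap'])
for n in ['medium_stand']: print(n,[(round(d['conf'],2),d['xy']) for d in recognise('wrist',n)])
a=cv2.resize(im[80:280,150:350,::-1],(600,600),interpolation=cv2.INTER_CUBIC); cv2.imwrite('pics/w6.png',a)
E
```

```text
12.65 [[ 7.43000e-01 -6.70000e-01  1.00000e-03  4.41692e+02]
 [-6.70000e-01 -7.43000e-01 -1.00000e-03 -3.48740e+01]
 [ 1.00000e-03 -0.00000e+00 -1.00000e+00  1.98268e+02]
 [ 0.00000e+00  0.00000e+00  0.00000e+00  1.00000e+00]] 47.626397744025965
medium_stand [(0.97, [249.6, 173.2])]
```

View pics/w6.png

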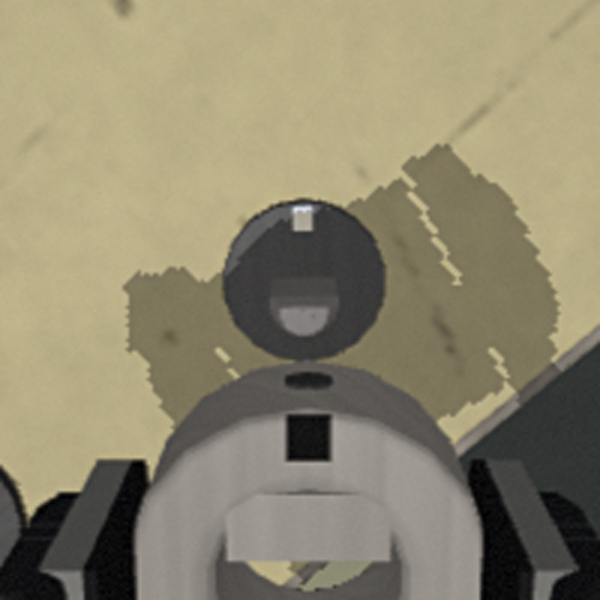

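```bash
python3 - <<'E'
from h import *
np.set_printoptions(precision=1,suppress=True)
T=np.load('T6.npy'); f=lambda p:(p[0]/3+150,p[1]/3+80)
L=lambda p,z:T[:3,:3].T@(onz('wrist',f(p),z,T)-T[:3,3])
c=onz('wrist',f((304.5,280)),8,T); print(c, L((304.5,280),8),L((302.5,218),8),'flat',L((270,307),42),L((338,307),42),'postend',L((304,336),42))
z=T[2,3]-5.7; print('held',[L(p,z) for p in [(226,561),(390,561),(308,438)]], T[:3,3]-0)
z=T[2,3]-5.7; print('rel flats', )
E
```

```text
[442.8 -35.6   8. ] [  1.1  -0.2 190.3] [ 20.6  -0.8 190.3] flat [  0.5  -9.8 156.3] [  0.5   9.3 156.3] postend [ -8.   -0.2 156.3]
held [array([  0.3, -10.2,   5.7]), array([ 0.3, 12.3,  5.7]), array([18.2,  1.1,  5.7])] [441.7 -34.9 198.3]
rel flats
```

The medium stand's disc centre is at crop (304.5,280) with its line at (302.5,218), already in line with the held collar's index at (308,438). It needs a shift of about +3.2 mm in x and -1 mm in y.

Call:
send_rows(
  plan=[
    [[0.15,0,2],0],
    [[0.32,-0.1,5],0],
    [[0.32,-0.1,8.5],0],
    [[0.32,-0.1,11],0],
    [[0.32,-0.1,11.8],0],
    [[0.32,-0.1,11.8],0],
    [[0.32,-0.1,11.8],0],
  ],
)

```text
time_s: 13.45
position: [445.5, -36.2, 81.2]
tool_rot: [0.933, -0.359, 0.001, -0.0]
ft_force: [0.1, 0.1, -0.8]
finger_gap: 47.5
grip_force: 62.0
```

Call:
send_rows(
  plan=[
    [[0,0,0.5],0],
    [[0,0,1],0],
    [[0,0,1.5],0],
    [[0,0,2],0],
    [[0,0,2.5],0],
    [[0,0,2.5],0],
  ],
)

```text
time_s: 14.05
position: [444.3, -35.7, 54.2]
tool_rot: [0.934, -0.358, 0.0, 0.0]
ft_force: [0.9, -0.8, -1.5]
finger_gap: 47.7
grip_force: 61.9
```

Call:
send_rows(
  plan=[
    [[0,0,0.5],0],
    [[0,0,0.9],0],
    [[0,0,1.2],0],
    [[0,0,1.4],0],
    [[0,0,1.4],0],
    [[0,0,1.4],0],
  ],
)

```text
time_s: 14.65
position: [444.4, -35.7, 40.7]
tool_rot: [0.934, -0.358, 0.0, 0.0]
ft_force: [0.9, -1.4, -2.0]
finger_gap: 48.0
grip_force: 62.0
```

Call:
send_rows(
  plan=[
    [[0,0,0.1],0],
    [[0,0,0.15],0],
    [[0,0,0.15],0],
  ],
)

```text
time_s: 14.95
position: [444.5, -35.6, 39.7]
tool_rot: [0.934, -0.358, -0.0, -0.0]
ft_force: [-1.6, -0.6, 2.2]
finger_gap: 47.5
grip_force: 62.4
```

Call:
send_rows(
  jaw=0,
  plan=[
    [[0,0,0],0],
    [[0,0,0],0],
    [[0,0,0],0],
    [[0,0,0],0],
    [[0,0,0],0],
    [[0,0,0],0],
  ],
)

```text
time_s: 15.55
position: [444.4, -35.6, 39.3]
tool_rot: [0.934, -0.358, -0.0, -0.0]
ft_force: [0.5, 0.2, 0.2]
finger_gap: 85.1
grip_force: 0.0
```

Call:
send_rows(
  plan=[
    [[0,0,-2],0],
    [[0,0,-5],0],
    [[0,0,-9],0],
    [[0,0,-13],0],
    [[0,0,-16],0],
    [[0,0,-17],0],
    [[0,0,-17],0],
  ],
)

```text
time_s: 16.25
position: [445.2, -35.8, 210.8]
tool_rot: [0.934, -0.358, 0.002, -0.0]
ft_force: [0.3, -0.3, -0.1]
finger_gap: 85.5
grip_force: 0.0
```

```bash
python3 - <<'E'
from h import *
s,T=pose(); im=cams.camera('wrist'); s2=cams.camera('side'); np.save('T7.npy',T)
print(s['time_s'],T.round(3))
a=cv2.resize(im[80:280,150:350,::-1],(600,600),interpolation=cv2.INTER_CUBIC); b=cv2.resize(s2[190:290,220:320,::-1],(200,200),interpolation=cv2.INTER_CUBIC)
o=np.zeros((600,800,3),np.uint8); o[:,:600]=a; o[:200,600:]=b; cv2.imwrite('pics/w7.png',o)
E
```

```text
16.25 [[ 7.43000e-01 -6.69000e-01  3.00000e-03  4.45244e+02]
 [-6.69000e-01 -7.43000e-01 -1.00000e-03 -3.58480e+01]
 [ 3.00000e-03 -2.00000e-03 -1.00000e+00  2.10823e+02]
 [ 0.00000e+00  0.00000e+00  0.00000e+00  1.00000e+00]]
```

View pics/w7.png

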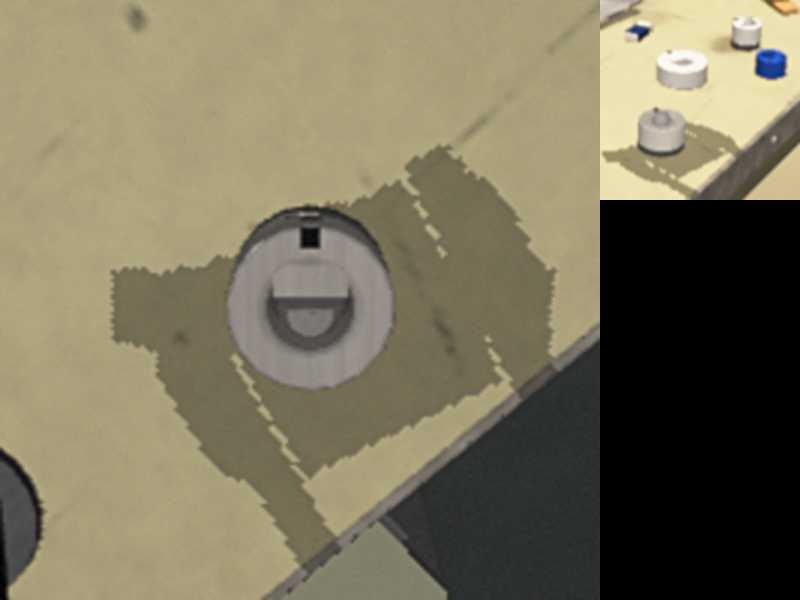

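The medium collar is flat on its disc (crop (310,305), line (310,237)), and the side view shows no gap. The large one is next.

Call:
send_rows(
  plan=[
    [[2,1,0],-0.08],
    [[5.5,2.6,0],-0.2],
    [[9.5,4.5,0],-0.32],
    [[13,6.2,0],-0.37],
    [[15,7.1,0],-0.37],
    [[15.5,7.3,0],-0.37],
    [[15.5,7.3,0],-0.37],
    [[15.5,7.3,0],-0.37],
    [[15.5,7.3,0],-0.37],
  ],
)

```text
time_s: 17.25
position: [510.2, -192.4, 208.7]
tool_rot: [0.984, -0.18, -0.0, -0.0]
ft_force: [0.3, 0.4, 0.1]
finger_gap: 85.2
grip_force: 0.0
```

```bash
python3 - <<'E'
from h import *
s,T=pose(); im=cams.camera('wrist'); np.save('T8.npy',T)
print(s['time_s'],T.round(3))
a=cv2.resize(im[80:280,150:350,::-1],(600,600),interpolation=cv2.INTER_CUBIC); cv2.imwrite('pics/w8.png',a)
E
```

```text
17.25 [[ 9.35000e-01 -3.54000e-01 -1.00000e-03  5.10234e+02]
 [-3.54000e-01 -9.35000e-01  1.00000e-03 -1.92374e+02]
 [-1.00000e-03 -0.00000e+00 -1.00000e+00  2.08725e+02]
 [ 0.00000e+00  0.00000e+00  0.00000e+00  1.00000e+00]]
```

View pics/w8.png

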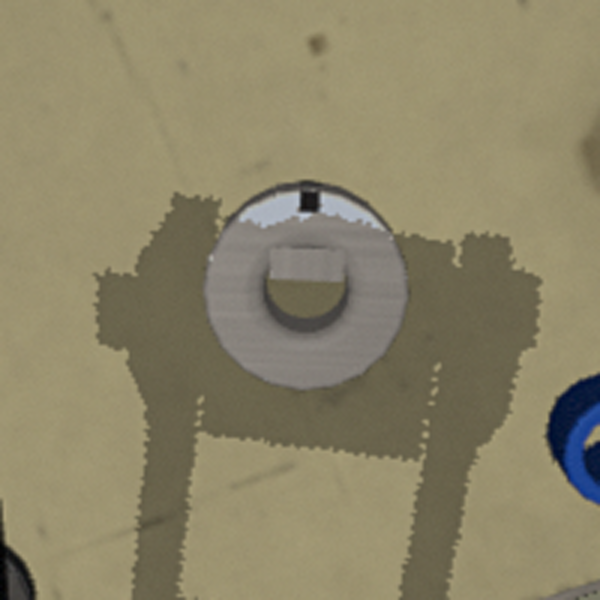

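Call:
send_rows(
  plan=[
    [[-0.1,0,3],0.03],
    [[-0.2,0,7.5],0.03],
    [[-0.2,0,12],0.03],
    [[-0.2,0,15],0.03],
    [[-0.2,0,17],0.03],
    [[-0.2,0,17.8],0.03],
    [[-0.2,0,18],0.03],
    [[-0.2,0,18],0.03],
  ],
)

```text
time_s: 18.1
position: [509.6, -193.0, 30.4]
tool_rot: [0.981, -0.195, 0.001, 0.0]
ft_force: [-1.2, 0.5, -0.0]
finger_gap: 85.3
grip_force: 0.0
```

Call:
send_rows(
  jaw=1,
  plan=[
    [[0,0,0],0],
    [[0,0,0],0],
    [[0,0,0],0],
    [[0,0,0],0],
    [[0,0,0],0],
    [[0,0,0],0],
  ],
)

```text
time_s: 18.7
position: [510.4, -193.6, 32.0]
tool_rot: [0.981, -0.195, 0.002, 0.0]
ft_force: [-2.0, 2.2, 7.1]
finger_gap: 59.5
grip_force: 62.8
```

Call:
send_rows(
  plan=[
    [[0,0,-0.5],0],
    [[0,0,-2],0],
    [[0,0,-5],0],
    [[-0.5,-0.8,-9],0],
    [[-1.7,-2.8,-13],-0.05],
    [[-3.6,-6,-16.5],-0.13],
    [[-5.8,-9.7,-18],-0.21],
    [[-8,-13.4,-18],-0.28],
    [[-10.2,-17.1,-18],-0.35],
    [[-12.4,-20.7,-18],-0.39],
    [[-14.3,-23.9,-18],-0.39],
    [[-15.5,-25.9,-18],-0.39],
  ],
)

```text
time_s: 19.9
position: [464.1, 108.0, 210.5]
tool_rot: [1.0, -0.001, 0.001, -0.0]
ft_force: [0.5, -0.2, -0.8]
finger_gap: 59.0
grip_force: 64.8
```

Call:
send_rows(
  plan=[
    [[-0.6,-1,0],0],
    [[-0.6,-1,0],0],
    [[-0.6,-1,0],0],
  ],
)

```text
time_s: 20.2
position: [459.0, 115.1, 209.7]
tool_rot: [1.0, -0.002, 0.0, 0.0]
ft_force: [0.3, -0.5, -0.6]
finger_gap: 59.4
grip_force: 64.8
```

```bash
python3 - <<'E'
from h import *
s,T=pose(); im=cams.camera('wrist'); np.save('T9.npy',T)
print(s['time_s'],T.round(3),s['finger_gap'])
for n in ['large_stand']: print(n,[(round(d['conf'],2),d['xy']) for d in recognise('wrist',n)])
a=cv2.resize(im[80:280,150:350,::-1],(600,600),interpolation=cv2.INTER_CUBIC); cv2.imwrite('pics/w9.png',a)
E
```

```text
20.2 [[ 1.00000e+00 -4.00000e-03  1.00000e-03  4.58964e+02]
 [-4.00000e-03 -1.00000e+00 -1.00000e-03  1.15053e+02]
 [ 1.00000e-03  1.00000e-03 -1.00000e+00  2.09655e+02]
 [ 0.00000e+00  0.00000e+00  0.00000e+00  1.00000e+00]] 59.37807768969165
large_stand [(0.94, [246.3, 160.1])]
```

View pics/w9.png

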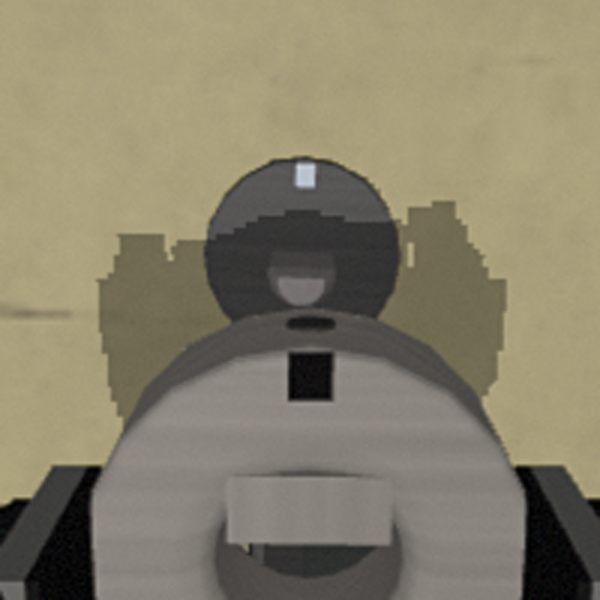

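```bash
python3 - <<'E'
from h import *
np.set_printoptions(precision=1,suppress=True)
T=np.load('T9.npy'); f=lambda p:(p[0]/3+150,p[1]/3+80)
L=lambda p,z:T[:3,:3].T@(onz('wrist',f(p),z,T)-T[:3,3])
print('disc',L((302,253),8),'top edge',L((302,157),8),'line',L((305.5,176),8),'flat',L((269,278),42),L((336,278),42),'postend',L((301,308),42))
z=T[2,3]-6; print('held',[L(p,z) for p in [(227,545),(391,545),(311,377)]])
E
```

```text
disc [  7.2  -1.  201.7] top edge [ 37.8  -0.9 201.7] line [ 31.8   0.2 201.7] flat [  5.9 -10.4 167.7] [  5.9   9.1 167.7] postend [ -3.   -1.1 167.7]
held [array([  1.9, -10.1,   6. ]), array([ 1.8, 12.3,  6. ]), array([25.9,  1.4,  6. ])]
```

Call:
send_rows(
  plan=[
    [[0.4,-0.1,2],0.02],
    [[0.7,-0.2,5],0.02],
    [[0.7,-0.2,9],0.02],
    [[0.7,-0.2,11.5],0.02],
    [[0.7,-0.2,12.8],0.02],
    [[0.7,-0.2,12.8],0.02],
    [[0.7,-0.2,12.8],0.02],
    [[0.7,-0.2,12.8],0.02],
  ],
)

```text
time_s: 21.1
position: [467.6, 117.7, 83.4]
tool_rot: [1.0, -0.012, 0.002, -0.0]
ft_force: [0.8, -0.5, -0.6]
finger_gap: 59.5
grip_force: 64.8
```

Call:
send_rows(
  plan=[
    [[0,0,0.5],0],
    [[0,0,1],0],
    [[0,0,1.5],0],
    [[0,0,2],0],
    [[0,0,2.5],0],
    [[0,0,2.5],0],
  ],
)

```text
time_s: 21.7
position: [465.2, 117.6, 55.2]
tool_rot: [1.0, -0.012, -0.001, 0.0]
ft_force: [-0.7, -0.7, -0.8]
finger_gap: 59.8
grip_force: 64.8
```

Call:
send_rows(
  plan=[
    [[0,0,0.5],0],
    [[0,0,0.9],0],
    [[0,0,1.2],0],
    [[0,0,1.4],0],
    [[0,0,1.5],0],
    [[0,0,1.5],0],
  ],
)

```text
time_s: 22.3
position: [465.9, 117.7, 41.2]
tool_rot: [1.0, -0.012, -0.0, 0.0]
ft_force: [-0.9, -0.0, -1.0]
finger_gap: 59.3
grip_force: 64.8
```

Call:
send_rows(
  plan=[
    [[0,0,0.1],0],
    [[0,0,0.15],0],
    [[0,0,0.15],0],
  ],
)

```text
time_s: 22.6
position: [466.1, 117.7, 40.0]
tool_rot: [1.0, -0.012, 0.0, -0.0]
ft_force: [-0.2, -0.6, -0.2]
finger_gap: 59.4
grip_force: 65.0
```

Call:
send_rows(
  jaw=0,
  plan=[
    [[0,0,0],0],
    [[0,0,0],0],
    [[0,0,0],0],
    [[0,0,0],0],
    [[0,0,0],0],
    [[0,0,0],0],
  ],
)

```text
time_s: 23.2
position: [465.9, 117.7, 39.8]
tool_rot: [1.0, -0.012, -0.0, 0.0]
ft_force: [-0.0, -0.1, -0.0]
finger_gap: 85.6
grip_force: 0.0
```

Call:
send_rows(
  plan=[
    [[0,0,-2],0],
    [[0,0,-5],0],
    [[0,0,-9],0],
    [[0,0,-13],0],
    [[0,0,-16],0],
    [[0,0,-17],0],
    [[0,0,-17],0],
    [[0,0,-17],0],
  ],
)

```text
time_s: 24.0
position: [465.1, 117.6, 207.9]
tool_rot: [1.0, -0.012, -0.001, 0.0]
ft_force: [0.5, -0.4, -1.2]
finger_gap: 85.5
grip_force: 0.0
```

```bash
python3 - <<'E'
from h import *
s,T=pose(); im=cams.camera('wrist'); s2=cams.camera('side'); print(s['time_s'],T[:3,3])
a=cv2.resize(im[80:280,150:350,::-1],(450,450),interpolation=cv2.INTER_CUBIC); b=cv2.resize(s2[180:320,145:320,::-1],(350,280),interpolation=cv2.INTER_CUBIC)
o=np.zeros((450,800,3),np.uint8); o[:,:450]=a; o[:280,450:]=b; cv2.imwrite('pics/w10.png',o)
E
```

```text
24.0 [465.06244808 117.62280333 207.85165515]
```

View pics/w10.png

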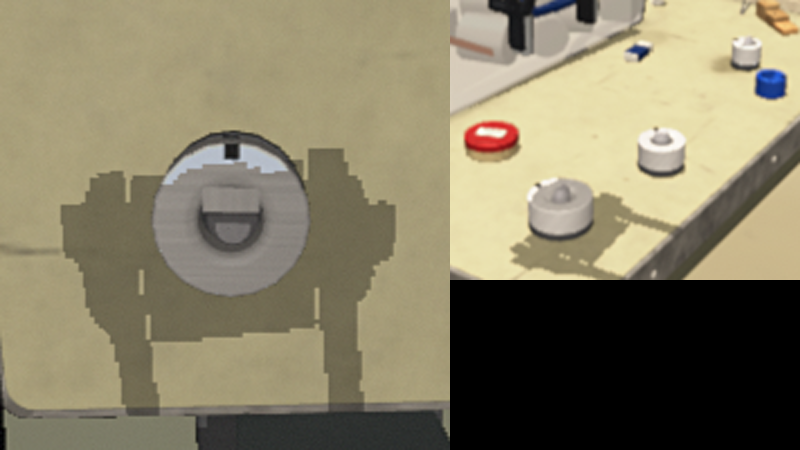

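The wrist view shows the large collar on its post (crop (231,220), line (231,151)). In the side view all three collars sit on their discs, with the tin, block, eraser and blue ring where they were. The gripper is clear, so I hand in.

```bash
python3 -c "
from cell import workorder
print(workorder.job_done())"
```

```text
the job is handed in; nothing more can be done
None
```

The small, medium and large collars were moved in that order onto their matching stands; the last pictures show each seated flat with its index line matched. I handed the job in at about 24 s of robot time, with the tin, block, eraser and blue ring untouched.

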